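# Set a light wind-up kitchen timer to 5 minutes

## Task

The biscuits need five more minutes on the rack: on the wind-up kitchen timer, turn the bar knob clockwise past the 15-minute mark so that the bell is fully wound, then back to 5 minutes, to within a minute. The timer is light and its knob is stiff, so bear down on it through the knob all the while you turn, firmly enough that the timer neither spins nor slides on the polished granite, but never harder than about 25 N, which is all its works can take. Then let go and leave the timer standing where it was, and do not disturb anything else on the counter.

Things in the scene. Friction and masses are not known exactly. Their poses are not given: they have to be found in the camera images.
- timer: The timer: cream drum 84 mm across with a steel band, about 0.21 kg, loose on three rubber feet 33 mm from its axis. Origin on its axis, at the counter; flat top 38 mm up. Its weight alone does not hold it against the knob's friction: unpressed, it spins with the knob. A push of 13 to 19 N straight down on the knob holds it (a sideways push lets it slip); over 32 N between timer and counter is damage.
- minutes (a joint): Angle of the knob against the drum in rad: 0 when the white pointer line, on top of the bar at one end, is at the red 0 mark; grows clockwise seen from above, 0.1047 rad a minute (5 minutes = 0.524, 15 = 1.571). The bar lies along the timer's x axis turned clockwise by this angle. Even friction both ways (about 0.18 N m); it stays where it is left, and stops at 5.76.
- knob_axis (a point): Point on the timer's axis 54 mm up, fixed in the drum: middle of the knob's bar when home. Black bar 44 mm long, 14 mm thick, 22 mm tall on a turning disc 53 mm across, whose top (on which tips astride the bar may press) is 43 mm up when home. The knob may have ridden up its spindle by 0 to 6 mm, which is not measured: about 4 N down slides it home, and only then does a push reach the timer.
- zero_mark (a point): The thick red 0 mark on the drum's top, 40 mm out from the axis on the timer's -x side, 38 mm above the counter (a red bar on the drum's wall stands below it). Round the top run 12 marks, one every 5 minutes (30 degrees), counting clockwise seen from above; 15, 30 and 45 are longer black ones. It shows if the timer has turned or slid.
- counter: The black granite counter, top at z = 0.
- butter_dish: White ceramic butter dish, 100 x 170 mm, loose. Leave alone. Origin under its centre.
- butter_lid: Lid of the butter dish with a wooden knob, top of the knob about 90 mm above the counter. Leave alone. Origin at the centre of its rim.
- jam_jar: Amber jam jar, 68 mm across, 88 mm high, loose. Leave alone. Origin under its centre.
- rolling_board: Carved wooden rolling board, 420 x 280 x 18 mm, at the left. Leave alone. Origin under its centre.
- rolling_pin: Grey silicone rolling pin lying on the board, 48 mm thick. Leave alone. Origin under its middle.
- cooling_rack: Steel cooling rack with biscuits, 380 x 240 mm, 32 mm high, at the right. Leave alone. Origin under its centre.
There are look-alikes about, which are no part of the job. Of the things that look like the timer, take the one that is farthest from the robot's base at the start.

How it is judged:
On the way, in this order (a step that is already met when the one before it is completed fails the run):
1. the knob has been wound clockwise past the 15-minute mark (value of joint minutes above 1.571 rad), for 0.1 s.
2. the knob has been turned back to the 5-minute mark, within about a minute (value of joint minutes between 0.399 and 0.649 rad), for 0.2 s.
At the end, for the whole second after the job is handed in: The knob stands at 5 minutes (0.524 rad) within 0.125 rad, a little over a minute; the timer stands upright and still within 10 mm of where it was, its red 0 mark too (so it has not turned by more than about 14 degrees) (all of step 2 and distance of each of zero_mark, timer from where it was at the start of the episode below 0.01 m and angle between timer's own z axis and vertical below 0.05 rad and linear speed of timer below 0.01 m/s); the robot touches nothing.
It fails at once if the timer spun or slid: its red 0 mark or its base moved more than 10 mm (distance of any of zero_mark, timer from where it was at the start of the episode above 0.01 m).
It fails at once if the timer was pressed onto the counter with more than 32 N (contact force between timer and counter above 32 N).
It fails at once if another thing on the counter was moved more than 15 mm (distance of any of butter_dish, butter_lid, jam_jar, rolling_board, rolling_pin, cooling_rack from where it was at the start of the episode above 0.015 m).
It also fails if it takes over 67 s, if anything falls off the work surface, if the arm or the gripper's body presses on something with over 40 N, if the wrist force passes 120 N, or if a joint passes its speed limit or range.

## Robot

A 7-joint arm with a two-finger parallel gripper is mounted at the origin on the work surface. World frame = base frame: x ahead of the robot, y to its left, z up, the work surface at z = 0. Lengths are in m, angles in rad, forces in N, time in s.
With the tool pointing down it reaches from about 0.425 to 1.025 m from the base axis. Payload 9.4 kg.
Tool frame: the origin (TCP) lies at the very end of the fingers, on their centre line; the grasp point (between the pads) lies 19 mm behind it; z points along the fingers, y is the line along which they close (so a half turn about z gives the same grasp; the last joint's range is limited). The gripper opens to 93 mm and grips with 3 to 60 N. Pads are 15 mm wide; open, the fingers measure 128 mm over their backs; the gripper's body (75 mm by 188 mm) begins 65 mm behind the grasp point.
Start: joints at [1.195, 0.599, -0.003, 1.599, 0.002, 0.943, -0.08], TCP at [0.213, -0.693, 0.219] pointing down, gripper open.
Joint ranges: [-2.57, 2.57], [-0.35, 1.97], [-1.29, 1.29], [0.11, 2.56], [-1.05, 4.19], [0.11, 1.86], [-2.63, 2.63]. Speed limits (rad/s): [2.22, 2.22, 3.01, 3.01, 3.14, 3.14, 3.14].

## Interface

Orientations are given as a 3x3 rotation matrix whose columns are the frame's x, y, z axes.
In Python, from station import get_obs, snapshot, close_job, spot_in, silhouettes, spot_point gives the robot as it stands.
- The arm moves only by the shell command python3 -m creep 'ROWS' [FORCE]. ROWS is JSON, a list of rows, each a list of 3 entries, a list of its own where there are three numbers: the shift along the tool's x, y, z as a fraction of full scale, then the turn, a rotation vector about the tool's x, y, z as a fraction of full scale, then the opening, from 0 (shut) to 1 (fully open). A call has 1 to 20 rows; each row is the pose to reach, as a shift and turn from the pose commanded when the call began, along the tool's axes at that moment, turning the shorter way round; what a row does not reach only later rows make up. Full scale, the value 1, is 750 mm for a shift and 2 pi rad for a turn. A row lasts 1/10 s, in which the tool goes at most 50 mm and 8.59 degrees, less where a joint would pass 70% of its speed; a pose out of reach is approached as far as the arm can. A call with a number of a shift or a turn outside -1 to 1 is refused whole. A call with a gripper value outside its range is refused whole. The fingers move at their own pace and stop on an object; FORCE is the grip in N (left out, the last holds). Time passes only in rows, so rows that repeat a pose let the fingers close. It gives the time, the measured TCP pose, the force, the opening and the grip force at its end, in the units of the state.
- get_obs(): the state, without advancing time (a new reading comes with each control period).
- snapshot(name): name is "scene" or "top" or "wrist"; returns a dict with "img" (400x640x3 uint8, red, green, blue), "range_z" (400x640 float32, m along the optical axis (not along the pixel's ray), 0 where there is no reading), "fx", "fy", "cx", "cy" (pixels), "T" (4x4, takes a point from camera to world coordinates); the wrist camera has in their place "hand_eye" (4x4, takes a point from camera to tool coordinates, whose origin is the TCP and whose axes are the flange's). Camera axes: x right, y down, z forward; pixel columns grow to the right and rows downward; lengths in m; the calibration is good to about 2 mm. A picture is of the moment at which its call begins: read the wrist's pose just before it.
- close_job(): hands the job in; it is judged then, once.
Trained networks look in a picture, given as the dict that the camera call returned (one of the last four; its "shot" number tells which), for a name from the list of things; names that differ only in an ending like _2 or _b are one class to them, and where a whole thing is asked for, a point or a joint stands for the part that bears it (a point fixed in the world has none). Each returns a list of dicts, best first, with "conf" (0 to 1); they miss things now and then, are a little off and sometimes report something else, mostly with a low value. They report only what shows in the picture. A call takes as long as a camera call. They do not tell look-alikes from the thing itself.
- spot_in(query, picture): "point" ([column, row] in pixels, amid what is visible of it).
- silhouettes(query, picture): "pixels" (400x640 bool, what is visible of it) and "point" ([column, row] in pixels, amid what is visible of it).
- spot_point(query, picture): "point" ([column, row] in pixels: a listed point, or the origin of a listed thing).
The state is a dict: "time_s": time; "q": joint angles; "joint_velocities": joint speeds; "tau": joint torques, N m; "tool_pos": TCP position; "tool_rot": TCP orientation; "contact_force": force on the tool from outside, world axes, zero at the start; "moment": the same for the moment, N m; "grip_width": opening from 0.0 (shut) to 1.0 (fully open); "gripper_force": force on a finger pad.
Only numpy, scipy, OpenCV 4.12 (cv2) and the standard library are available. Lean on these libraries where they do the work, as an engineer would, in place of code of your own. Each camera call takes 0.05 s, during which the arm holds its last target. There are 200 camera calls.

## Working session

There is one attempt and no reset: what is moved stays moved. The work goes in short steps, Python scripts to look and compute and a shell command to move; the robot and the scene stay as the last step left them, time stands still between calls to the robot, and variables do not carry over. Pictures are saved under pics/ and viewed, at most 10 in all, crops included, and the job is handed in when it is done.

```bash
mkdir -p pics; ls; cat > h.py <<'E'
import numpy as np, cv2
from station import *
def world(p,uv,T,z=None,plane=None):
    u,v=uv
    r=np.array([(u-p['cx'])/p['fx'],(v-p['cy'])/p['fy'],1.])
    if plane is not None:
        d=T[:3,:3]@r; o=T[:3,3]; return o+d*(plane-o[2])/d[2]
    if z is None: z=p['range_z'][int(round(v)),int(round(u))]
    return T[:3,:3]@(r*z)+T[:3,3]
def wristT(p,o):
    M=np.eye(4);M[:3,:3]=o['tool_rot'];M[:3,3]=o['tool_pos'];return M@p['hand_eye']
def save(n,im): cv2.imwrite('pics/'+n,im[...,::-1])
E
python3 - <<'E'
from h import *
o=get_obs();print({k:np.round(v,3).tolist() for k,v in o.items()})
ims=[]
for n in('scene','top'):
    p=snapshot(n);ims.append(p['img'])
    for q in('timer','knob_axis','zero_mark'):
        for d in spot_point(q,p)[:4]: print(n,q,np.round(d['point'],1),round(d['conf'],2),world(p,d['point'],p['T'],plane={'timer':0,'knob_axis':.054,'zero_mark':.038}[q]).round(4))
    for q in ('jam_jar','butter_dish','butter_lid'):
        for d in spot_in(q,p)[:1]: print(n,q,np.round(d['point'],1),round(d['conf'],2),world(p,d['point'],p['T']).round(3))
save('a.png',cv2.resize(np.vstack(ims),(480,600)) if 0 else np.vstack([cv2.resize(i,(480,300)) for i in ims]))
save('top.png',ims[1])
E
```

```text
pics
{'time_s': 0.0, 'q': [1.195, 0.6, -0.003, 1.6, 0.002, 0.943, -0.08], 'joint_velocities': [-0.0, -0.001, 0.001, 0.003, -0.001, -0.0, 0.0], 'tau': [-0.0, -76.509, 1.497, -25.235, -0.052, 0.017, 0.0], 'tool_pos': [0.213, -0.692, 0.218], 'tool_rot': [[0.956, 0.294, -0.001], [0.294, -0.956, 0.001], [-0.0, -0.002, -1.0]], 'contact_force': [0.554, -0.449, -0.063], 'moment': [0.001, 0.021, -0.05], 'gripper_force': 0.0, 'grip_width': 0.997}
scene timer [385.9 157. ] 0.98 [0.2527 0.2793 0.    ]
scene timer [327.3 202.3] 0.88 [0.4317 0.0641 0.    ]
scene timer [367.8 221.9] 0.64 [0.5097 0.1865 0.    ]
scene timer [381.4 182.7] 0.58 [0.3615 0.249  0.    ]
scene knob_axis [388.8 148.4] 0.82 [0.2594 0.2803 0.054 ]
scene knob_axis [372.  213.5] 0.76 [0.512  0.1931 0.054 ]
scene knob_axis [381.4 173.3] 0.74 [0.3625 0.2415 0.054 ]
scene knob_axis [326.7 193.4] 0.56 [0.4333 0.0607 0.054 ]
scene zero_mark [388.3 155. ] 0.95 [0.2749 0.2788 0.038 ]
scene zero_mark [374.2 206.4] 0.85 [0.4771 0.206  0.038 ]
scene zero_mark [393.  170.6] 0.77 [0.3412 0.2849 0.038 ]
scene zero_mark [336.3 187.2] 0.64 [0
[... 302 characters left out ...]
r [299.6 201.8] 0.7 [0.4373 0.0657 0.    ]
top timer [239. 253.] 0.61 [0.243 0.301 0.   ]
top knob_axis [301. 203.] 0.76 [0.4297 0.0593 0.054 ]
top knob_axis [253.7 224.4] 0.67 [0.3521 0.2366 0.054 ]
top knob_axis [244.1 254. ] 0.66 [0.243  0.2725 0.054 ]
top knob_axis [265.3 182.1] 0.55 [0.5101 0.1926 0.054 ]
top zero_mark [245.6 241. ] 0.97 [0.2902 0.2695 0.038 ]
top zero_mark [242.4 226.2] 0.77 [0.3459 0.2814 0.038 ]
top zero_mark [290.3 209. ] 0.6 [0.4083 0.1004 0.038 ]
top zero_mark [257.7 191.4] 0.58 [0.4767 0.2233 0.038 ]
top jam_jar [364.1 182.8] 0.74 [ 0.5   -0.175  0.083]
top butter_dish [327.6 155.1] 0.57 [ 0.617 -0.046  0.012]
top butter_lid [312.1 142. ] 0.77 [0.657 0.015 0.071]
```

View pics/a.png

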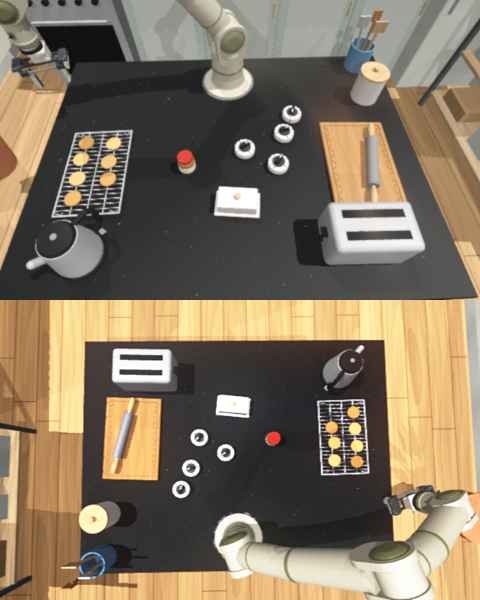

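```bash
python3 - <<'E'
from h import *
im=cv2.imread('pics/top.png')[...,::-1]
save('crop.png',cv2.resize(im[165:275,215:325],(600,600),interpolation=cv2.INTER_CUBIC))
E
A='[0.564,-0.304,-0.133],[0,0,0],1'; : ; python3 -m creep '[[[0.1,0,-0.133],[0,0,0],1],[[0.564,-0.304,-0.133],[0,0,0],1],[[0.564,-0.304,-0.133],[0,0,0],1],[[0.564,-0.304,-0.133],[0,0,0],1],[[0.564,-0.304,-0.133],[0,0,0],1],[[0.564,-0.304,-0.133],[0,0,0],1],[[0.564,-0.304,-0.133],[0,0,0],1],[[0.564,-0.304,-0.133],[0,0,0],1],[[0.564,-0.304,-0.133],[0,0,0],1],[[0.564,-0.304,-0.133],[0,0,0],1],[[0.564,-0.304,-0.133],[0,0,0],1],[[0.564,-0.304,-0.133],[0,0,0],1],[[0.704,-0.986,-0.133],[0,0,0],1],[[0.704,-0.986,-0.133],[0,0,0],1],[[0.704,-0.986,-0.133],[0,0,0],1],[[0.704,-0.986,-0.133],[0,0,0],1],[[0.704,-0.986,-0.133],[0,0,0],1],[[0.704,-0.986,-0.133],[0,0,0],1],[[0.704,-0.986,-0.133],[0,0,0],1],[[0.704,-0.986,-0.133],[0,0,0],1]]'
```

```text
time_s: 2.7
tool_pos: [0.5115, 0.0471, 0.3185]
tool_rot: [[0.957, 0.291, 0.0], [0.291, -0.957, -0.001], [0.0, 0.001, -1.0]]
contact_force: [1.2, 0.1, -0.2]
grip_width: 0.997
gripper_force: 0.0
```

View pics/crop.png

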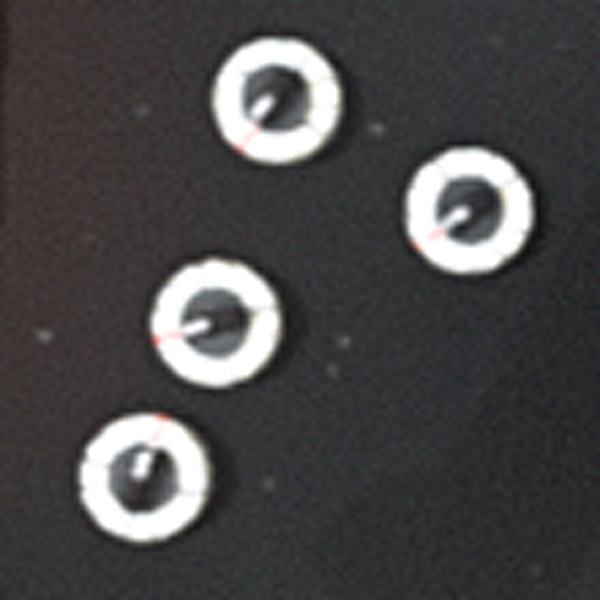

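Timer candidates in the top picture are (265,182), (301,203), (254,224) and (244,254), at base distances of about 0.545, 0.435, 0.42 and 0.37 m. The one at (265,182), upper left in the crop, is the farthest and so the one meant. Its pointer stands near its red 0 mark, at lower left.

```bash
cat > w.py <<'E'
from h import *
import sys
o=get_obs();p=snapshot('wrist');T=wristT(p,o)
print('cam',T[:3,3].round(3),'tcp',np.round(o['tool_pos'],4),'hand_eye',p['hand_eye'].round(3).tolist(),'q',np.round(o['q'],2),'F',np.round(o['contact_force'],1))
for q,h in(('timer',0),('knob_axis',.054),('zero_mark',.038)):
    for d in spot_point(q,p)[:4]: print(q,np.round(d['point'],1),round(d['conf'],2),world(p,d['point'],T,plane=h).round(4),'depth',world(p,d['point'],T).round(4))
save(sys.argv[1],p['img']); np.savez('/tmp/'+sys.argv[1]+'.npz',T=T,**{k:p[k] for k in('img','range_z','fx','fy','cx','cy')})
E
python3 w.py w1.png
```

```text
cam [0.592 0.071 0.485] tcp [0.5115 0.0471 0.3185] hand_eye [[0.001, -0.953, -0.303, 0.085], [1.0, 0.001, 0.001, 0.0], [-0.0, -0.303, 0.953, -0.167], [0.0, 0.0, 0.0, 1.0]] q [-0.04  0.24 -0.2   1.94  0.06  0.96 -1.55] F [ 1.2  0.1 -0.2]
timer [201.5 211. ] 0.81 [0.3564 0.2333 0.    ] depth [0.3754 0.2202 0.0391]
timer [242.7 136.1] 0.76 [0.5132 0.1884 0.    ] depth [0.5214 0.1763 0.0504]
timer [168.7 256.8] 0.76 [0.2419 0.2791 0.    ] depth [0.2699 0.2625 0.0387]
timer [303.5 202.6] 0.65 [0.4278 0.0557 0.    ] depth [0.4428 0.0571 0.0443]
knob_axis [148.1 270.4] 0.95 [0.2428 0.2875 0.054 ] depth [0.2533 0.281  0.0669]
knob_axis [300.  210.4] 0.9 [0.4313 0.0592 0.054 ] depth [0.4353 0.0595 0.0647]
knob_axis [229.2 143.4] 0.58 [0.5052 0.1929 0.054 ] depth [0.5085 0.1882 0.0706]
zero_mark [277.7 217.1] 0.91 [0.4022 0.0924 0.038 ] depth [0.3869 0.0941 0.0021]
zero_mark [169.6 220.5] 0.88 [0.3412 0.2707 0.038 ] depth [0.3421 0.27   0.0396]
zero_mark [213.9 155.9] 0.69 [0.475  0.2172 0.038 ] depth [0.4737 0.2189 0.0329]
zero_mark [163.2 249.3] 0.56 [0.2817 0.2743 0.038 ] depth [0.2831 0.2734 0.0399]
```

View pics/w1.png

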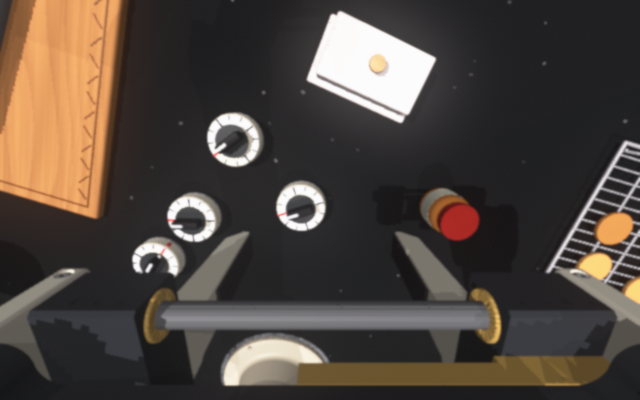

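The wrist view shows the target timer at about (235,140) with its pointer just off the red mark; the other three timers are at (302,207), (193,218) and (158,258). The depth on its bar is about 70 mm, so the knob has ridden up. I'll move over it and turn the tool to line up with the bar.

```bash
python3 -m creep '[[[0.055,-0.187,0.1],[0,0,-0.353],1],[[0.055,-0.187,0.1],[0,0,-0.353],1],[[0.055,-0.187,0.1],[0,0,-0.353],1],[[0.055,-0.187,0.184],[0,0,-0.353],1],[[0.055,-0.187,0.184],[0,0,-0.353],1],[[0.055,-0.187,0.184],[0,0,-0.353],1],[[0.055,-0.187,0.184],[0,0,-0.353],1],[[0.055,-0.187,0.184],[0,0,-0.353],1],[[0.055,-0.187,0.184],[0,0,-0.353],1],[[0.055,-0.187,0.184],[0,0,-0.353],1],[[0.055,-0.187,0.184],[0,0,-0.353],1],[[0.055,-0.187,0.184],[0,0,-0.353],1],[[0.055,-0.187,0.184],[0,0,-0.353],1],[[0.055,-0.187,0.184],[0,0,-0.353],1],[[0.055,-0.187,0.184],[0,0,-0.353],1],[[0.055,-0.187,0.184],[0,0,-0.353],1],[[0.055,-0.187,0.184],[0,0,-0.353],1],[[0.055,-0.187,0.184],[0,0,-0.353],1]]'; python3 w.py w2.png
```

```text
time_s: 4.7
tool_pos: [0.5107, 0.1927, 0.1802]
tool_rot: [[-0.808, 0.589, 0.0], [0.589, 0.808, -0.001], [-0.0, -0.0, -1.0]]
contact_force: [0.1, 0.3, -0.3]
grip_width: 1.0
gripper_force: 0.0
cam [0.442 0.242 0.347] tcp [0.5107 0.1927 0.1802] hand_eye [[0.001, -0.953, -0.302, 0.084], [1.0, 0.001, -0.001, -0.0], [0.001, -0.302, 0.953, -0.167], [0.0, 0.0, 0.0, 1.0]] q [ 0.08  0.54 -0.79  2.02  0.54  0.8  -0.08] F [ 0.1  0.3 -0.3]
timer [202.2 188.6] 0.58 [0.4285 0.0591 0.    ] depth [0.4302 0.0823 0.044 ]
timer [319.5 176.1] 0.56 [0.5048 0.1925 0.    ] depth [0.492  0.2027 0.071 ]
knob_axis [184.4 201.2] 0.81 [0.4297 0.0614 0.054 ] depth [0.4302 0.0689 0.0663]
knob_axis [259.6  35.1] 0.69 [0.353  0.2345 0.054 ] depth [0.357  0.2348 0.067 ]
knob_axis [323.7 194.5] 0.66 [0.5146 0.1917 0.054 ] depth [0.5108 0.1944 0.0696]
zero_mark [195.2 164.4] 0.87 [0.4046 0.0924 0.038 ] depth [0.4045 0.0918 0.0368]
zero_mark [289.    2.3] 0.84 [0.3434 0.2746 0.038 ] depth [0.3432 0.2747 0.0375]
zero_mark [321.9 153.2] 0.62 [0.4784 0.2155 0.038 ] depth [0.4782 0.2157 0.0398]
```

View pics/w2.png

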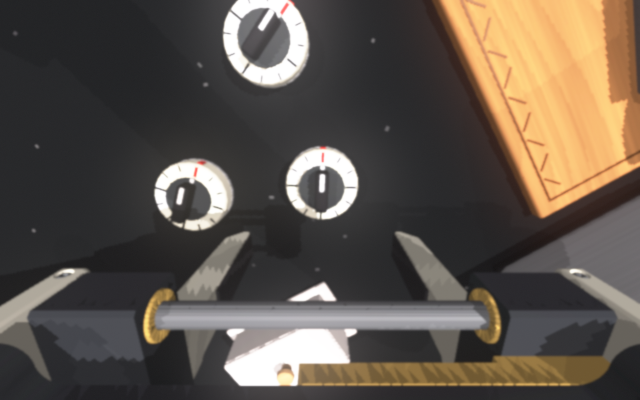

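The target timer is at (322,184), its bar almost in line with the tool's x axis and the red mark at (322,152). Next I'll fit its centre and bar from the depth data.

```bash
cat > fit.py <<'E'
from h import *
import sys
from scipy.optimize import least_squares
f=np.load('/tmp/'+sys.argv[1]);T=f['T'];Z=f['range_z'];v,u=np.mgrid[:400,:640]
P=np.stack([(u-f['cx'])/f['fx']*Z,(v-f['cy'])/f['fy']*Z,Z],-1)@T[:3,:3].T+T[:3,3]
c0=np.array([float(sys.argv[2]),float(sys.argv[3])])
near=(np.hypot(*(P[...,:2]-c0).transpose(2,0,1))<.055)&(Z>0)
if sys.argv[1].startswith('w'): near&=(v<235)
im=f['img'].astype(int)
top=near&(abs(P[...,2]-.038)<.003)&(im.min(-1)>120)
X=P[top]; print('top z',np.median(X[:,2]),len(X))
m=top.astype(np.uint8); cs,_=cv2.findContours(m,cv2.RETR_EXTERNAL,cv2.CHAIN_APPROX_NONE)
c=max(cs,key=cv2.contourArea)[:,0]; B=P[c[:,1],c[:,0],:2]
r=least_squares(lambda p:np.hypot(*(B-p[:2]).T)-p[2],[*c0,.042],loss='soft_l1',f_scale=.001); print('drum centre',r.x.round(4))
bar=near&(P[...,2]>.058)&(P[...,2]<.09); X=P[bar]
print('bar z',np.median(X[:,2]).round(4),np.percentile(X[:,2],[5,95]).round(4),len(X))
b=X[X[:,2]>np.median(X[:,2])-.003][:,:2].astype(np.float32); rect=cv2.minAreaRect(b*1000); print('bar rect mm',rect)
w=np.linalg.svd(b-b.mean(0))[2][0]; print('bar mean',b.mean(0).round(4),'axis deg',np.degrees(np.arctan2(w[1],w[0]))%180)
red=near&(im[...,0]>im[...,1]+60)&(im[...,0]>im[...,2]+60)&(P[...,2]>.034); R=P[red][:,:2]
if len(R): d=R.mean(0)-r.x[:2]; print('red',R.mean(0).round(4),len(R),'deg',np.degrees(np.arctan2(d[1],d[0])))
disc=near&(abs(P[...,2]-.046)<.0055)&(im.max(-1)<110);print('disc z',np.median(P[disc][:,2]).round(4),disc.sum())
E
python3 fit.py w2.png.npz .511 .193; python3 fit.py w1.png.npz .511 .193; python3 -c "
from h import *
R=np.array(get_obs()['tool_rot']);print(np.degrees(np.arctan2(R[1,0],R[0,0])))"
```

```text
top z 0.03873657225536309 2137
drum centre [0.5077 0.1931 0.0405]
bar z 0.07 [0.0667 0.0712] 550
bar rect mm ((507.95794677734375, 192.9205322265625), (13.920899391174316, 43.01813507080078), 51.859066009521484)
bar mean [0.5073 0.1935] axis deg 141.78844
red [0.4821 0.2137] 18 deg 141.31422406632905
disc z 0.0483 881
top z 0.038672875412534835 1185
drum centre [0.5087 0.1921 0.0403]
bar z 0.0698 [0.064  0.0715] 303
bar rect mm ((508.54583740234375, 192.4278106689453), (13.821244239807129, 42.7169075012207), 51.562644958496094)
bar mean [0.5088 0.1921] axis deg 142.29958
red [0.4788 0.2155] 10 deg 141.8867602532666
disc z 0.0483 496
144.15495934765556
```

```bash
python3 -m creep '[[[0.003,-0.002,0.06],[0,0,0.006],0.35],[[0.003,-0.002,0.1],[0,0,0.006],0.35],[[0.003,-0.002,0.13],[0,0,0.006],0.35],[[0.003,-0.002,0.13],[0,0,0.006],0.35],[[0.003,-0.002,0.13],[0,0,0.006],0.35],[[0.003,-0.002,0.145],[0,0,0.006],0.35],[[0.003,-0.002,0.155],[0,0,0.006],0.35],[[0.003,-0.002,0.162],[0,0,0.006],0.35],[[0.003,-0.002,0.166],[0,0,0.006],0.35],[[0.003,-0.002,0.166],[0,0,0.006],0.35],[[0.003,-0.002,0.166],[0,0,0.006],0.35]]' 10; python3 - <<'E'
from h import *
o=get_obs();print(np.round(o['tool_pos'],4),np.round(o['contact_force'],2))
p=snapshot('wrist');save('w3.png',p['img'][100:330,180:460])
E
```

```text
time_s: 6.0
tool_pos: [0.5075, 0.1941, 0.0559]
tool_rot: [[-0.788, 0.615, 0.0], [0.615, 0.788, 0.0], [0.0, 0.0, -1.0]]
contact_force: [1.3, 0.2, -0.0]
grip_width: 0.352
gripper_force: 0.0
[0.5075 0.1941 0.0559] [ 1.26  0.2  -0.01]
```

View pics/w3.png

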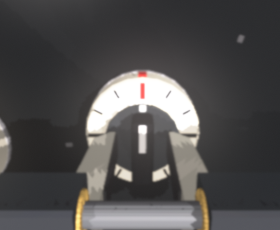

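The fingers straddle the bar and the pointer line is at the red mark. I'll trim by about 1 mm and close gently.

```bash
python3 -m creep '[[[-0.0017,-0.001,0],[0,0,0],0.35],[[-0.0017,-0.001,0],[0,0,0],0.2],[[-0.0017,-0.001,0],[0,0,0],0.15],[[-0.0017,-0.001,0],[0,0,0],0.1],[[-0.0017,-0.001,0],[0,0,0],0.1],[[-0.0017,-0.001,0],[0,0,0],0.1],[[-0.0017,-0.001,0],[0,0,0],0.1]]' 10; python3 -m creep '[[[0,0,0.002],[0,0,0],0],[[0,0,0.003],[0,0,0],0],[[0,0,0.004],[0,0,0],0],[[0,0,0.005],[0,0,0],0]]' 30
```

```text
time_s: 6.75
tool_pos: [0.5081, 0.1927, 0.0559]
tool_rot: [[-0.788, 0.615, 0.0], [0.615, 0.788, 0.0], [0.0, 0.0, -1.0]]
contact_force: [0.2, 0.7, -0.1]
grip_width: 0.15
gripper_force: 10.0
time_s: 7.15
tool_pos: [0.5082, 0.1928, 0.0521]
tool_rot: [[-0.789, 0.615, 0.0], [0.615, 0.789, 0.0], [0.0, 0.0, -1.0]]
contact_force: [0.8, 1.6, 2.1]
grip_width: 0.148
gripper_force: 30.0
```

```bash
python3 -m creep '[[[0,0,0],[0,0,0],0],[[0,0,0.001],[0,0,0],0],[[0,0,0.001],[0,0,0],0]]' 40;python3 -m creep '[[[0,0,0.001],[0,0,0],0],[[0,0,0.001],[0,0,0],0]]';python3 -m creep '[[[0,0,0.001],[0,0,0],0],[[0,0,0.001],[0,0,0],0]]'
```

```text
time_s: 7.45
tool_pos: [0.5081, 0.1927, 0.0513]
tool_rot: [[-0.788, 0.615, 0.0], [0.615, 0.788, 0.0], [0.0, 0.0, -1.0]]
contact_force: [1.4, 1.4, 1.7]
grip_width: 0.148
gripper_force: 40.0
time_s: 7.65
tool_pos: [0.5082, 0.193, 0.0511]
tool_rot: [[-0.789, 0.615, 0.001], [0.615, 0.789, 0.0], [-0.0, 0.001, -1.0]]
contact_force: [-0.1, 2.1, 8.4]
grip_width: 0.149
gripper_force: 40.0
time_s: 7.85
tool_pos: [0.5083, 0.193, 0.051]
tool_rot: [[-0.789, 0.615, 0.001], [0.615, 0.789, 0.0], [-0.001, 0.001, -1.0]]
contact_force: [-1.1, -0.8, 17.1]
grip_width: 0.147
gripper_force: 40.0
```

```bash
python3 -m creep '[[[0,0,0],[0,0,0.005],0],[[0,0,0],[0,0,0.015],0],[[0,0,0],[0,0,0.025],0],[[0,0,0],[0,0,0.035],0],[[0,0,0],[0,0,0.045],0]]'; python3 - <<'E'
from h import *
o=get_obs();print(np.round(o['moment'],3),np.round(o['contact_force'],2),np.round(o['q'],2))
E
```

```text
time_s: 8.35
tool_pos: [0.5083, 0.193, 0.051]
tool_rot: [[-0.584, 0.812, 0.002], [0.812, 0.584, 0.0], [-0.001, 0.001, -1.0]]
contact_force: [-1.6, 0.0, 16.7]
grip_width: 0.146
gripper_force: 40.1
[-0.029  0.417  0.191] [-1.57  0.03 16.72] [-0.12  0.68 -0.51  2.12  0.7   0.51 -0.54]
```

```bash
python3 -m creep '[[[0,0,0],[0,0,0.01],0],[[0,0,0],[0,0,0.02],0],[[0,0,0],[0,0,0.03],0],[[0,0,0],[0,0,0.04],0],[[0,0,0],[0,0,0.05],0],[[0,0,0],[0,0,0.06],0],[[0,0,0],[0,0,0.07],0],[[0,0,0],[0,0,0.08],0]]'
```

```text
time_s: 9.15
tool_pos: [0.5083, 0.193, 0.051]
tool_rot: [[-0.121, 0.993, 0.001], [0.993, 0.121, 0.0], [0.0, 0.001, -1.0]]
contact_force: [-2.9, 0.3, 17.6]
grip_width: 0.143
gripper_force: 40.1
```

```bash
python3 -m creep '[[[0,-0.0003,0],[0,0,0.01],0],[[0,-0.0003,0],[0,0,0.02],0],[[0,-0.0003,0],[0,0,0.03],0],[[0,-0.0003,0],[0,0,0.04],0],[[0,-0.0003,0],[0,0,0.05],0],[[0,-0.0003,0],[0,0,0.06],0],[[0,-0.0003,0],[0,0,0.07],0],[[0,-0.0003,0],[0,0,0.08],0]]'
```

```text
time_s: 9.95
tool_pos: [0.5083, 0.193, 0.051]
tool_rot: [[0.373, 0.928, 0.002], [0.928, -0.373, 0.001], [0.001, 0.001, -1.0]]
contact_force: [-1.6, 0.8, 15.8]
grip_width: 0.145
gripper_force: 40.1
```

```bash
python3 -m creep '[[[0,0,0.0001],[0,0,0.01],0],[[0,0,0.0001],[0,0,0.02],0],[[0,0,0.0001],[0,0,0.03],0],[[0,0,0.0001],[0,0,0.04],0],[[0,0,0.0001],[0,0,0.05],0],[[0,0,0.0001],[0,0,0.06],0],[[0,0,0.0001],[0,0,0.07],0],[[0,0,0.0001],[0,0,0.08],0],[[0,0,0.0001],[0,0,0.08],0],[[0,0,0.0001],[0,0,0.08],0]]'; python3 w.py w4.png; python3 - <<'E'
from h import *
im=cv2.imread('pics/w4.png')[...,::-1]; save('w4c.png',cv2.resize(im[110:290,200:440],(720,540)))
p=snapshot('top');im=p['img'];T=p['T']
print(np.round(get_obs()['moment'],2))
E
```

```text
time_s: 10.95
tool_pos: [0.5083, 0.193, 0.051]
tool_rot: [[0.772, 0.635, 0.002], [0.635, -0.772, 0.001], [0.002, 0.001, -1.0]]
contact_force: [-0.7, 1.1, 18.1]
grip_width: 0.147
gripper_force: 40.0
cam [0.573 0.246 0.218] tcp [0.5083 0.193  0.051 ] hand_eye [[0.001, -0.953, -0.303, 0.084], [1.0, 0.001, 0.0, 0.0], [-0.0, -0.303, 0.953, -0.167], [0.0, 0.0, 0.0, 1.0]] q [-0.38  0.64 -0.12  2.14  0.2   0.37 -1.55] F [-0.7  1.1 18.1]
timer [322.5 215.7] 0.93 [0.5091 0.1922 0.    ] depth [0.5255 0.206  0.0558]
timer [184.8 305.5] 0.73 [0.3569 0.2346 0.    ] depth [0.5069 0.2427 0.151 ]
knob_axis [143.6 353.1] 0.82 [0.3536 0.2391 0.054 ] depth [0.3589 0.2393 0.0579]
zero_mark [112.5 322.4] 0.96 [0.3443 0.2726 0.038 ] depth [0.4916 0.2556 0.1538]
zero_mark [267.  246.5] 0.69 [0.4765 0.2174 0.038 ] depth [0.4767 0.2174 0.0384]
[0.25 0.4  0.04]
```

View pics/w4c.png

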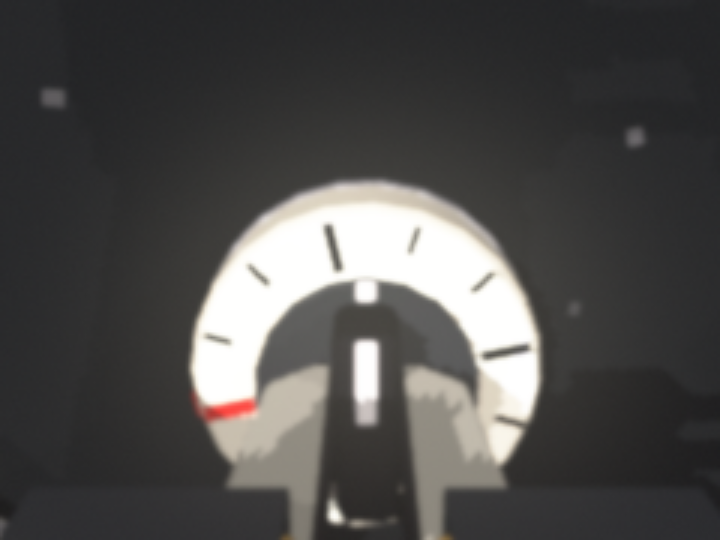

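The pointer is about 13 degrees past the long 15 mark, which is at (332,248) in the crop. The red mark has stayed in place. Now I'll turn back.

```bash
python3 -m creep '[[[0,0,-0.0001],[0,0,-0.005],0],[[0,0,-0.0001],[0,0,-0.015],0],[[0,0,-0.0001],[0,0,-0.025],0],[[0,0,-0.0001],[0,0,-0.035],0],[[0,0,-0.0001],[0,0,-0.045],0],[[0,0,-0.0001],[0,0,-0.055],0],[[0,0,-0.0001],[0,0,-0.065],0]]'
```

```text
time_s: 11.9
tool_pos: [0.5083, 0.193, 0.051]
tool_rot: [[0.455, 0.891, 0.002], [0.891, -0.455, 0.001], [0.001, 0.001, -1.0]]
contact_force: [-1.9, 2.0, 16.9]
grip_width: 0.147
gripper_force: 40.1
```

```bash
python3 -m creep '[[[0,-0.0003,0],[0,0,-0.01],0],[[0,-0.0003,0],[0,0,-0.02],0],[[0,-0.0003,0],[0,0,-0.03],0],[[0,-0.0003,0],[0,0,-0.04],0],[[0,-0.0003,0],[0,0,-0.05],0],[[0,-0.0003,0],[0,0,-0.06],0],[[0,-0.0003,0],[0,0,-0.07],0]]'
```

```text
time_s: 12.6
tool_pos: [0.5083, 0.193, 0.051]
tool_rot: [[0.032, 0.999, 0.002], [0.999, -0.032, 0.001], [0.001, 0.002, -1.0]]
contact_force: [0.1, -0.6, 17.1]
grip_width: 0.145
gripper_force: 40.1
```

```bash
python3 -m creep '[[[0,0,0],[0,0,-0.01],0],[[0,0,0],[0,0,-0.02],0],[[0,0,0],[0,0,-0.03],0],[[0,0,0],[0,0,-0.04],0],[[0,0,0],[0,0,-0.05],0],[[0,0,0],[0,0,-0.06],0],[[0,0,0],[0,0,-0.066],0],[[0,0,0],[0,0,-0.066],0],[[0,0,0],[0,0,-0.066],0]]'; python3 w.py w5.png; python3 - <<'E'
from h import *
im=cv2.imread('pics/w5.png')[...,::-1]; save('w5c.png',cv2.resize(im[110:290,200:440],(720,540)))
E
```

```text
time_s: 13.5
tool_pos: [0.5082, 0.193, 0.051]
tool_rot: [[-0.371, 0.929, 0.002], [0.929, 0.371, 0.001], [-0.0, 0.002, -1.0]]
contact_force: [-1.2, 1.9, 17.6]
grip_width: 0.146
gripper_force: 40.0
cam [0.477 0.271 0.218] tcp [0.5082 0.193  0.051 ] hand_eye [[0.001, -0.953, -0.302, 0.084], [1.0, 0.001, -0.001, -0.0], [0.001, -0.302, 0.953, -0.167], [0.0, 0.0, 0.0, 1.0]] q [-0.16  0.67 -0.45  2.13  0.63  0.48 -0.72] F [-1.2  1.9 17.6]
timer [147.5  93.7] 0.81 [0.353  0.2345 0.    ] depth [0.3776 0.2418 0.0434]
timer [323.6 216.6] 0.71 [0.5099 0.1927 0.    ] depth [0.501  0.2136 0.058 ]
timer [293.1 188. ] 0.66 [0.4774 0.2067 0.    ] depth [0.4772 0.2178 0.0375]
timer [192.9 312.2] 0.6 [0.431  0.0564 0.    ] depth [0.4642 0.2129 0.1589]
knob_axis [88.2 84.6] 0.62 [0.3525 0.2361 0.054 ] depth [0.3605 0.2384 0.0646]
knob_axis [161.1 358.9] 0.59 [0.4302 0.0586 0.054 ] depth [0.4324 0.0686 0.0617]
knob_axis [325.  249.7] 0.56 [0.5112 0.1908 0.054 ] depth [0.5088 0.1963 0.0653]
zero_mark [103.5  10.9] 0.89 [0.3432 0.2752 0.038 ] depth [0.3404 0.2752 0.0343]
zero_mark [149.6 302.7] 0.61 [0.4057 0.0901 0.038 ] depth [0.4498 0.2029 0.1501]
zero_mark [292.5 188.2] 0.57 [0.4769 0.2176 0.038 ] depth [0.4769 0.2177 0.0382]
```

View pics/w5c.png

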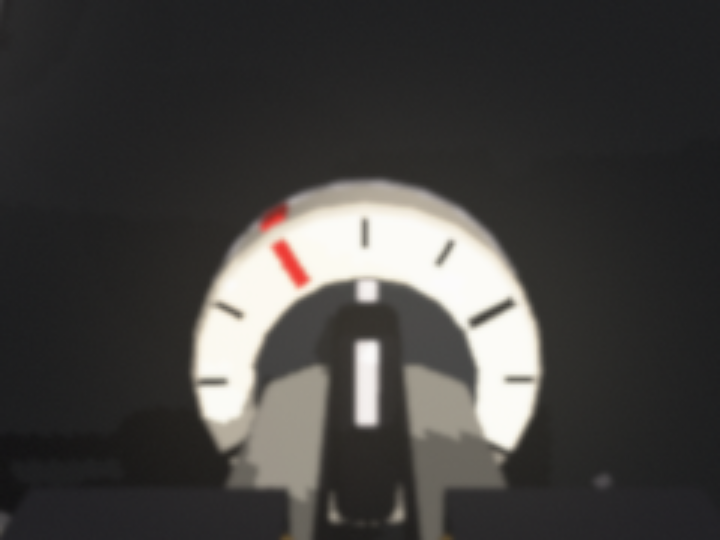

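The pointer line at (366,290) is right on the 5-minute mark at (365,232), and the red mark has not moved. I'll ease the press, open and rise.

```bash
python3 -m creep '[[[0,0,-0.0006],[0,0,0],0],[[0,0,-0.0013],[0,0,0],0],[[0,0,-0.0013],[0,0,0],0],[[0,0,-0.0013],[0,0,0],0.3],[[0,0,-0.0013],[0,0,0],0.35],[[0,0,-0.0013],[0,0,0],0.35],[[0,0,-0.0013],[0,0,0],0.35],[[0,0,-0.0013],[0,0,0],0.35],[[0,0,-0.01],[0,0,0],0.35],[[0,0,-0.03],[0,0,0],0.35],[[0,0,-0.08],[0,0,0],0.35],[[0,0,-0.14],[0,0,0],0.35],[[0,0,-0.17],[0,0,0],1],[[0,0,-0.17],[0,0,0],1],[[0,0,-0.17],[0,0,0],1],[[0,0,-0.17],[0,0,0],1],[[0,0,-0.17],[0,0,0],1],[[0,0,-0.17],[0,0,0],1]]'; python3 w.py w6.png; python3 fit.py w6.png.npz .508 .193; python3 - <<'E'
from h import *
im=cv2.imread('pics/w6.png')[...,::-1]; save('w6c.png',cv2.resize(im[110:260,220:420],(600,450)))
E
```

```text
time_s: 15.5
tool_pos: [0.5072, 0.1926, 0.1764]
tool_rot: [[-0.372, 0.928, -0.002], [0.928, 0.372, -0.0], [0.0, -0.002, -1.0]]
contact_force: [1.0, 0.0, 0.0]
grip_width: 0.816
gripper_force: 0.0
cam [0.476 0.271 0.343] tcp [0.5072 0.1926 0.1764] hand_eye [[0.001, -0.953, -0.302, 0.084], [1.0, 0.001, -0.001, -0.0], [0.001, -0.302, 0.953, -0.167], [0.0, 0.0, 0.0, 1.0]] q [-0.02  0.5  -0.63  2.03  0.44  0.74 -0.54] F [1. 0. 0.]
timer [132.6  14.2] 0.98 [0.2491 0.2867 0.    ] depth [0.2755 0.2848 0.0399]
timer [216.1  98.5] 0.82 [0.3554 0.2372 0.    ] depth [0.3708 0.2415 0.0439]
timer [324.5 180.2] 0.72 [0.5098 0.1936 0.    ] depth [0.5032 0.2087 0.067 ]
timer [235.7 250.2] 0.59 [0.4331 0.0553 0.    ] depth [0.4584 0.1821 0.2021]
knob_axis [194.   96.4] 0.93 [0.3536 0.2363 0.054 ] depth [0.359  0.2378 0.0666]
knob_axis [325.9 197.1] 0.89 [0.513  0.1887 0.054 ] depth [0.5117 0.1917 0.0646]
knob_axis [220.5 268.8] 0.72 [0.4301 0.0586 0.054 ] depth [0.4568 0.1821 0.2224]
zero_mark [305.1 157.7] 0.96 [0.4765 0.2178 0.038 ] depth [0.4765 0.2178 0.038 ]
zero_mark [212.9 233.2] 0.87 [0.4058 0.0909 0.038 ] depth [0.4059 0.0912 0.0384]
zero_mark [197.3  54.4] 0.85 [0.3404 0.2741 0.038 ] depth [0.324  0.2745 0.0011]
zero_mark [140.6  34.8] 0.84 [0.2847 0.2703 0.038 ] depth [0.2848 0.2703 0.0383]
top z 0.038732555935018065 2239
drum centre [0.5074 0.1929 0.0406]
bar z 0.0654 [0.0627 0.0669] 549
bar rect mm ((507.38458251953125, 192.53953552246094), (13.948189735412598, 42.92708969116211), 22.332120895385742)
bar mean [0.5073 0.1934] axis deg 111.94883
red [0.4811 0.2129] 18 deg 142.68241734180273
disc z 0.0438 701
```

View pics/w6c.png

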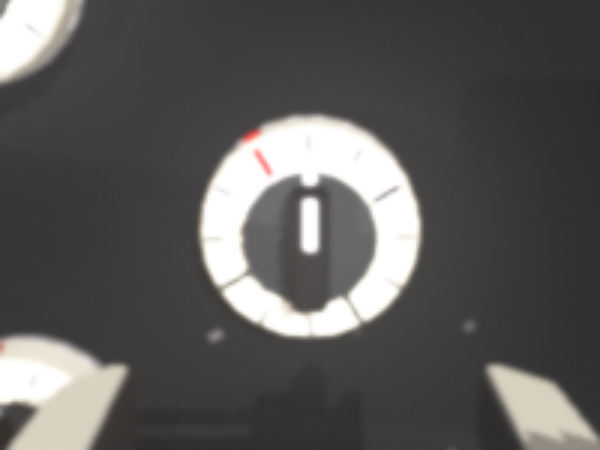

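The pointer at (310,180) is on the 5 mark at (309,143). The drum has moved less than 1 mm, and the gripper is clear.

```bash
python3 -c "
from station import *
print(close_job())"
```

```text
the job is handed in; nothing more can be done
None
```

The farthest timer was wound to about 17 minutes, turned back to 5 minutes (bar about 30° from the red mark) under readings of about 16–18 N, and released; its drum shows under 1 mm of movement, and the job is handed in, verdict not shown.

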